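Release the thick dowels from their feed chute

ROBOT

A 6-joint arm with a two-finger parallel gripper is mounted at the origin on a cart in front of the work surface, level with it; the furniture and walls round the work are solid. World frame = base frame: x ahead of the robot, y to its left, z up, the work surface at z = 0. Lengths are in m, angles in rad, forces in N, time in s.
With the tool pointing down it reaches from about 0.325 to 0.775 m from the base axis. Payload 5.5 kg.
Tool frame: the origin (TCP) lies where the fingers leave the gripper's body, on its centre line; the fingertips stand ctrl.tcp_to_tips ahead of it and the grasp point (between the pads) lies 54 mm ahead of it (ctrl.tcp_to_tips is the distance from the TCP to the fingertips, in m); z points along the fingers, y is the line along which they close (so a half turn about z gives the same grasp; the last joint's range is limited). The gripper opens to 85 mm and grips with 20 to 120 N. Pads are 22 mm wide; open, the fingers measure 114 mm over their backs; the gripper's body (76 mm by 85 mm) begins 54 mm behind the grasp point. The pads swing forward as they close: fully open they stand 13 mm farther back than shut.
Start: joints at [1.148, 0.091, 1.231, -0, 1.82, -0.057], TCP at [0.215, 0.56, 0.304] pointing down, gripper open.
Joint ranges: [-2.87, 2.87], [-0.86, 2.18], [0.17, 2.46], [-1.51, 4.65], [0.06, 2.69], [-2.65, 2.65]. Speed limits (rad/s): [2.57, 2.57, 3.01, 3.14, 3.14, 3.14].

INTERFACE

Orientations are given as a rotation vector (axis times angle).
In Python, from rig import ctrl, optics, order gives the robot as it stands.
- The arm moves only by the shell command python3 -m pendant 'ROWS'. ROWS is JSON, a list that holds one entry, the list of rows, each a list of 7 numbers: the shift along the tool's x, y, z scaled (see below), then the turn, a rotation vector about the tool's x, y, z scaled (see below), then the closure, from 0 (fully open) to 1 (shut). A call has 1 to 12 rows; each row is the pose to reach, as a shift and turn from the pose commanded when the call began, along the tool's axes at that moment; what a row does not reach only later rows make up. The controller multiplies each number of a shift by 12 cm and each number of a turn by pi/2 rad. A row lasts 1/12 s, in which the tool goes at most 41.7 mm and 7.16 degrees, less where a joint would pass 70% of its speed; a pose out of reach is approached as far as the arm can. A call with a number of a shift or a turn outside -1 to 1 is refused whole. A call with a gripper value outside its range is refused whole. The fingers move at their own pace and stop on an object; the grip force is fixed at half the most. Time passes only in rows, so rows that repeat a pose let the fingers close. It gives the time, the measured TCP pose, the force, the opening and the grip force at its end, in the units of the state.
- ctrl.state(): the state, without advancing time (a new reading comes with each control period).
- optics.get_image(name): name is "scene" or "top" or "wrist"; returns a dict with "color" (420x560x3 uint8, red, green, blue), "z_map" (420x560 float32, m along the optical axis (not along the pixel's ray), 0 where there is no reading), "camera_matrix" (3x3 intrinsics, pixels), "cam_to_world" (4x4, takes a point from camera to world coordinates). Camera axes: x right, y up, looking along -z (the intrinsics and any distortion apply to the point x, -y, -z); pixel columns grow to the right and rows downward; lengths in m; the calibration is good to about 2 mm. A picture is of the moment at which its call begins.
- order.hand_in(): hands the job in; it is judged then, once.
The state is a dict: "time": time; "joint_positions": joint angles; "qvel": joint speeds; "joint_torque": joint torques, N m; "eef_pos": TCP position; "eef_rot": TCP orientation; "contact_force": force on the tool from outside, world axes, zero at the start; "torque": the same for the moment, N m; "finger_gap": finger opening in m; "finger_force": force on a finger pad.
Only numpy, scipy, OpenCV 4.12 (cv2) and the standard library are available. Lean on these libraries where they do the work, as an engineer would, in place of code of your own. Each camera call takes 0.05 s, during which the arm holds its last target. There are 200 camera calls.

TASK

Of the two dowel chutes on the bench, find the one that holds the thick dowels, press its thumb plate down with the fingertips so that the far end of the rocking lever lifts the gate, and hold it down until both dowels have rolled into the tray; then let the lever come back up so that the gate shuts. Do not touch the dowels themselves, leave the chute with the thin dowels shut, and do not shift the other things lying about.

Things in the scene. Friction and masses are not known exactly. Their poses are not given: they have to be found in the camera images.
- chute_thick: Fixed dowel chute holding the two thick dowels (both chutes are alike): plywood base 375x92 mm, ramp sloping down at 0.2 rad to a tray at the far end. Origin on the table under the lever's pivot pin; x points down the ramp, away from the robot, z up. The pin runs across, 125 mm up, between cheeks 141 mm tall. A lever bar over the ramp has the thumb plate at x -115 mm and the gate at x +92 mm
- gate_thick (a point): middle of the lower edge of the hanging plywood gate (60 mm wide, 76 mm tall) of the chute with the thick dowels; shut, it is 5 mm above the ramp; it rises with the lever's far end. The tray beyond it is inside from x +118 to +213 mm of the chute, 68 mm wide, its floor 12 mm and its walls 50 mm above the table
- chute_thin: Fixed dowel chute holding the two thin dowels (both chutes are alike): plywood base 375x92 mm, ramp sloping down at 0.2 rad to a tray at the far end. Origin on the table under the lever's pivot pin; x points down the ramp, away from the robot, z up. The pin runs across, 125 mm up, between cheeks 141 mm tall. A lever bar over the ramp has the thumb plate at x -115 mm and the gate at x +92 mm
- gate_thin (a point): middle of the lower edge of the hanging plywood gate (60 mm wide, 76 mm tall) of the chute with the thin dowels; shut, it is 5 mm above the ramp; it rises with the lever's far end. The tray beyond it is inside from x +118 to +213 mm of the chute, 68 mm wide, its floor 12 mm and its walls 50 mm above the table
- plate_thick (a point): middle of the top face of the thumb plate of the chute with the thick dowels: ribbed wooden plate 44 mm along the chute by 30 mm across, 134 mm above the table at rest, 115 mm from the pivot pin towards the robot; pressed, it swings down about the pin (about 47 mm lower at the stop)
- plate_thin (a point): middle of the top face of the thumb plate of the chute with the thin dowels: ribbed wooden plate 44 mm along the chute by 30 mm across, 134 mm above the table at rest, 115 mm from the pivot pin towards the robot; pressed, it swings down about the pin (about 47 mm lower at the stop)
- lever_thick (a joint): rocking lever of this chute, rad: 0 with the gate shut, grows as the thumb plate is pressed down, stop at 0.42. A spring shuts it when let go; the plate needs about 3 N to start and 7 N near the stop. The thick dowels pass under the gate from about 0.25; at 0.36 they run out freely, within about a second.
- lever_thin (a joint): rocking lever of this chute, rad: 0 with the gate shut, grows as the thumb plate is pressed down, stop at 0.42. A spring shuts it when let go; the plate needs about 3 N to start and 7 N near the stop. To be left alone.
- thick_1: beech dowel piece lying across the ramp behind the gate, 30 mm in diameter, 60 mm long; origin at its centre, y along its axis; the one against the gate
- thick_2: beech dowel piece lying across the ramp behind the gate, 30 mm in diameter, 60 mm long; origin at its centre, y along its axis; the one behind it
- thin_1: beech dowel piece lying across the ramp behind the gate, 18 mm in diameter, 60 mm long; origin at its centre, y along its axis; the one against the gate
- thin_2: beech dowel piece lying across the ramp behind the gate, 18 mm in diameter, 60 mm long; origin at its centre, y along its axis; the one behind it
- thread_tin: small round tin, 48 mm across, 38 mm tall, a bystander between the chutes; origin under its centre
- wax_block: pale block of wax 32x60x26 mm, a bystander between the chutes; origin under its centre
- pliers: combination pliers with red grips, 60x160x12 mm, a bystander on the near right; origin under its centre
- caliper: steel slide calliper lying flat, 62x164x8 mm, a bystander on the near left; origin under its centre

How it is judged:
On the way:
1. both thick dowels are past the gate while the fingers still hold the thumb plate down (lever over 0.2 rad, grasp point within 60 mm of the plate) (value of joint lever_thick above 0.2 rad and distance between the grasp point and plate_thick below 0.06 m and contact force between the fingers and chute_thick above 0.5 N and x of each of thick_1, thick_2 in the frame of chute_thick above 0.11 m), for 0.1 s.
At the end, for the whole second after the job is handed in: Both thick dowels lie at rest (under 0.03 m/s) in the tray of their own chute, both levers are back within 0.05 rad of shut, and both thin dowels are still behind their gate (x of thick_1 in the frame of chute_thick between 0.12 and 0.213 m and y of thick_1 in the frame of chute_thick between -0.034 and 0.034 m and height (world z) of each of thick_1, thick_2 below 0.05 m and x of thick_2 in the frame of chute_thick between 0.12 and 0.213 m and y of thick_2 in the frame of chute_thick between -0.034 and 0.034 m and linear speed of each of thick_1, thick_2 below 0.03 m/s and value of joint each of lever_thick, lever_thin below 0.05 rad and x of each of thin_1, thin_2 in the frame of chute_thin below 0.09 m); the robot touches nothing.
It fails at once if the robot touches a dowel (contact force between any of the fingers, the arm and thick_1 above 0.3 N or contact force between any of the fingers, the arm and thick_2 above 0.3 N or contact force between any of the fingers, the arm and thin_1 above 0.3 N or contact force between any of the fingers, the arm and thin_2 above 0.3 N).
It fails at once if a dowel is lifted out (centre over 130 mm above the table) (height (world z) of any of thick_1, thick_2, thin_1, thin_2 above 0.13 m).
It fails at once if the lever of the chute with the thin dowels is worked (over 0.1 rad) (value of joint lever_thin above 0.1 rad).
It fails at once if a bystander is shifted by more than 20 mm (distance of any of thread_tin, wax_block, pliers, caliper from where it was at the start of the episode above 0.02 m).
It also fails if it takes over 29 s, if anything falls off the work surface, if the arm or the gripper's body presses on something with over 40 N, if the wrist force passes 120 N, or if a joint passes its speed limit or range.

## Working session

There is one attempt and no reset: what is moved stays moved. The work goes in short steps, Python scripts to look and compute and a shell command to move; the robot and the scene stay as the last step left them, time stands still between calls to the robot, and variables do not carry over. Pictures are saved under pics/ and viewed, at most 10 in all, crops included, and the job is handed in when it is done.

```bash
mkdir -p pics
python3 - <<'E'
from rig import ctrl,optics,order
import cv2,numpy as np
s=ctrl.state();print(s['time'],s['eef_pos'],s['eef_rot'],ctrl.tcp_to_tips,s['finger_gap'])
for n in['scene','top']:
    d=optics.get_image(n);np.savez(f'{n}.npz',**d)
    cv2.imwrite(f'pics/{n}0.png',d['color'][:,:,::-1]);print(n,d['camera_matrix'].tolist(),d['cam_to_world'].round(3).tolist(),d['z_map'].min(),d['z_map'].max())
E
```

```text
0.0 [0.21454963 0.56017092 0.3027238 ] [-5.71308100e-01 -3.08872129e+00  3.08467319e-03] 0.0726 0.0853215972593926
scene [[403.6637090108404, 0.0, 283.6923909734987], [0.0, 403.6637090108404, 215.269298484177], [0.0, 0.0, 1.0]] [[0.597, 0.335, -0.728, -0.429], [-0.802, 0.25, -0.542, -0.764], [0.0, 0.908, 0.419, 0.693], [0.0, 0.0, 0.0, 1.0]] 0.0 3.7496414
top [[470.81978006701763, 0.0, 269.24255840635993], [0.0, 470.81978006701763, 206.557505443046], [0.0, 0.0, 1.0]] [[-0.001, 0.996, -0.087, 0.443], [-1.0, -0.002, -0.017, -0.011], [-0.018, 0.087, 0.996, 1.429], [0.0, 0.0, 0.0, 1.0]] 0.0 2.3082168
```

View pics/top0.png

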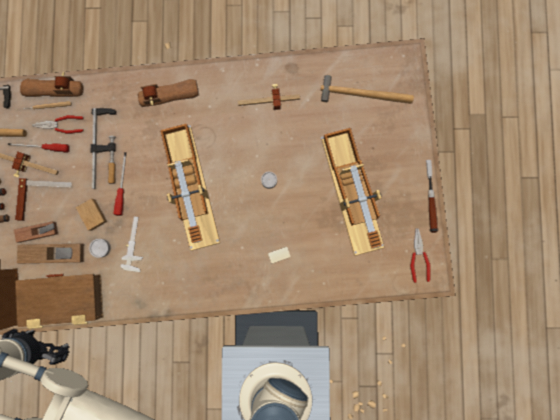

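View pics/scene0.png

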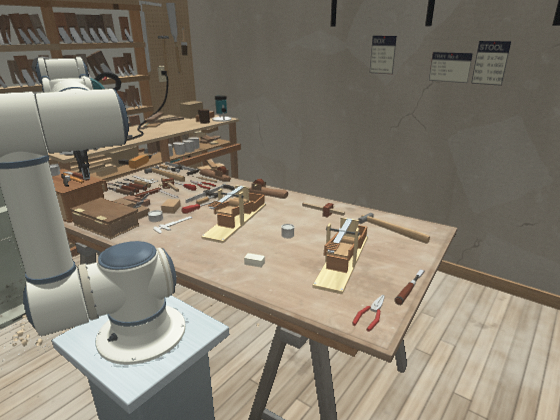

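The top view shows two chutes, the left one around (188,190) and the right one around (353,195). Their thumb plates are at about (195,235) and (375,240). I'll enlarge both to compare the dowels.

Run:
```python
import cv2,numpy as np
t=cv2.imread('pics/top0.png');s=cv2.imread('pics/scene0.png')
f=lambda a:cv2.resize(a,(400,560),interpolation=cv2.INTER_CUBIC)
A=np.hstack([f(t[120:260,140:240]),f(t[120:260,305:405])])
cv2.imwrite('pics/zoomtop.png',A)
f=lambda a:cv2.resize(a,(400,560),interpolation=cv2.INTER_CUBIC)
cv2.imwrite('pics/zoomsc.png',np.hstack([f(s[170:268,195:265]),f(s[205:303,308:378])]))
```

```text
(no output)
```

View pics/zoomtop.png

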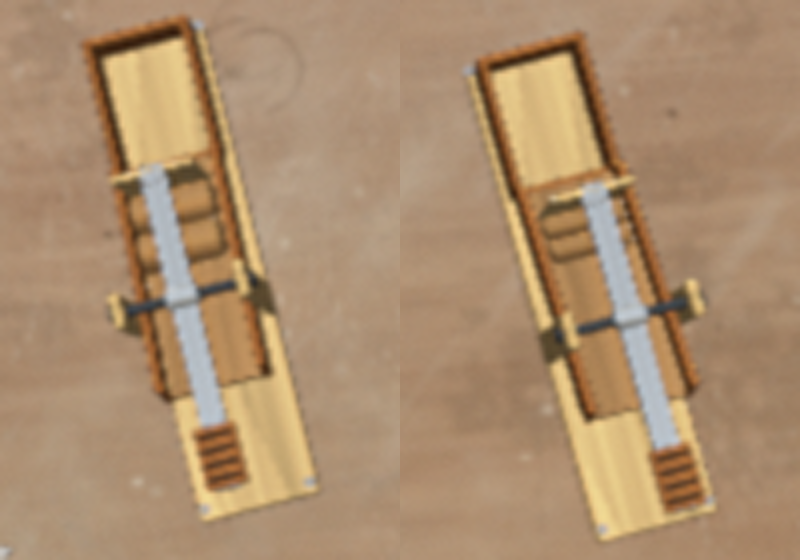

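View pics/zoomsc.png

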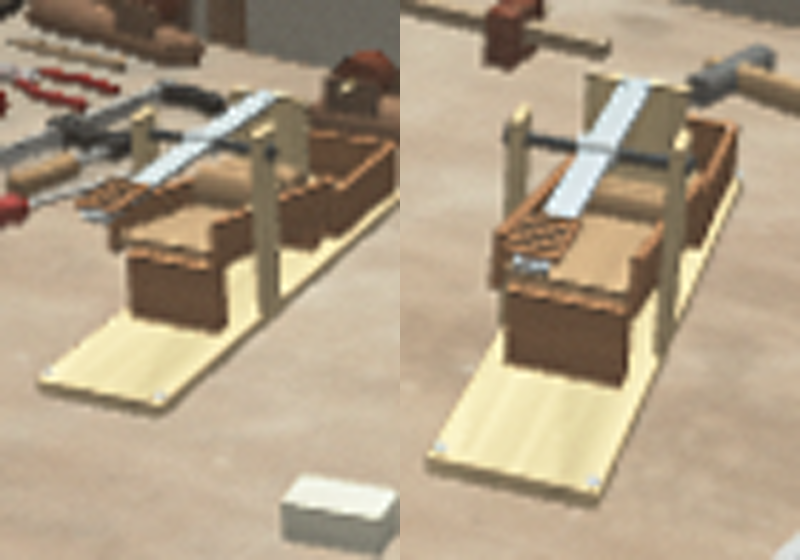

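The dowel spacing is about 40 zoom-px (29 mm) in the left chute and about 27 zoom-px (18 mm) in the right one, so the left chute holds the thick dowels. Its plate centre is at top pixel (195.3,234), the bar's far end at (178,163) and the pin at (185.5,194).

```bash
cat > h.py <<'E'
import numpy as np
from scipy.spatial.transform import Rotation as R
def ray(d,px,z):
    u,v=px;K=d['camera_matrix'];T=d['cam_to_world']
    r=T[:3,:3]@np.array([(u-K[0,2])/K[0,0],-(v-K[1,2])/K[1,1],-1]);c=T[:3,3]
    return c+r*(z-c[2])/r[2]
E
python3 - <<'E'
from h import *;from rig import ctrl
import cv2
d=dict(np.load('top.npz'));Z=lambda x,y:(140+x/4-.4,120+y/4-.4)
P=ray(d,Z(221,456),.134);G=ray(d,Z(152,172),.135);pin=ray(d,Z(182,297),.13)
print(P,G,pin);a=G-P;print('yaw',np.arctan2(a[1],a[0]),np.linalg.norm(a[:2]))
c=[ray(d,Z(*q),.009) for q in((203,520),(318,489))];e=c[1]-c[0];print('base',c,'yaw',np.arctan2(e[1],e[0])+np.pi/2,np.linalg.norm(e))
# depth-based plate: brown-dark pixels near the plate at z~.134
K=d['camera_matrix'];T=d['cam_to_world'];v,u=np.mgrid[0:420,0:560];z=d['z_map']
X=np.stack([(u-K[0,2])/K[0,0]*z,-(v-K[1,2])/K[1,1]*z,-z],-1)@T[:3,:3].T+T[:3,3]
m=(np.abs(X[...,2]-.134)<.012)&(u>184)&(u<206)&(v>224)&(v<246);print(m.sum(),X[m].mean(0),X[m].min(0),X[m].max(0))
s=ctrl.state();r=R.from_rotvec(s['eef_rot']).as_matrix();print(r.round(3))
E
```

```text
[0.48193645 0.2172546  0.134     ] [0.67997949 0.26796156 0.135     ] [0.59269773 0.24663876 0.13      ]
yaw 0.25065533210818075 0.20443150791434245
base [array([0.43754427, 0.25221001, 0.009     ]), array([0.46074822, 0.16559868, 0.009     ])] yaw 0.26176185794048146 0.08966574440725707
187 [0.48258883 0.2173099  0.13400602] [0.45885703 0.19903057 0.12583983] [0.5060057  0.23672357 0.1416469 ]
[[-0.934  0.358 -0.001]
 [ 0.358  0.934 -0.002]
 [ 0.    -0.002 -1.   ]]
```

```bash
for i in 1 2; do :; done
python3 -m pendant '[[[-1,-0.6,0,0,0,0,1],[-1,-0.6,0,0,0,0,1],[-1,-0.6,0,0,0,0,1],[-1,-0.6,0,0,0,0,1]]]'
python3 -m pendant '[[[-1,-0.6,0,0,0,0,1],[-1,-0.6,0,0,0,0,1],[-1,-0.6,0,0,0,0,1],[-1,-0.6,0,0,0,0,1]]]'
python3 -m pendant '[[[-1,-0.6,0,0,0,-0.396,1],[-1,-0.6,0,0,0,-0.396,1],[-1,-0.6,0,0,0,-0.396,1],[-1,-0.6,0,0,0,-0.396,1],[-1,-0.6,0,0,0,-0.396,1],[-1,-0.6,0,0,0,-0.396,1],[-1,-0.6,0,0,0,-0.396,1]]]'
python3 - <<'E'
from h import *;from rig import ctrl
s=ctrl.state();r=R.from_rotvec(s['eef_rot']).as_matrix();p=s['eef_pos'];print(r.round(3),p,s['finger_gap'],ctrl.tcp_to_tips,s['contact_force'])
print((r.T@(np.array([.482,.217,.16+.0726])-p))/.12)
E
```

```text
time: 0.43
eef_pos: [0.3033, 0.4469, 0.3036]
eef_rot: [0.576, 3.087, -0.003]
contact_force: [-0.4, -0.4, 0.1]
finger_gap: 0.039
finger_force: 0.0
time: 0.77
eef_pos: [0.3896, 0.3363, 0.3035]
eef_rot: [0.577, 3.087, -0.003]
contact_force: [0.2, 0.3, -0.1]
finger_gap: 0.0
finger_force: 0.0
time: 1.35
eef_pos: [0.4738, 0.2291, 0.3032]
eef_rot: [0.401, -3.115, 0.0]
contact_force: [0.3, 0.1, -0.6]
finger_gap: -0.0003
finger_force: 0.0
[[-0.967 -0.253 -0.001]
 [-0.253  0.967 -0.   ]
 [ 0.001 -0.    -1.   ]] [0.47383259 0.22911505 0.30321692] -0.00027412883178661837 0.0726 [ 0.32330323  0.05731874 -0.60838693]
[-0.04100387 -0.11484503  0.5884356 ]
```

```bash
python3 -m pendant '[[[-0.04,-0.115,0.59,0,0,0,1],[-0.04,-0.115,0.59,0,0,0,1],[-0.04,-0.115,0.59,0,0,0,1],[-0.04,-0.115,0.59,0,0,0,1]]]'
python3 - <<'E'
from rig import optics,ctrl
import cv2,numpy as np
f=lambda a:cv2.resize(a,(400,400),interpolation=cv2.INTER_CUBIC)
w=optics.get_image('wrist')['color'][:,:,::-1];s=optics.get_image('scene')['color'][:,:,::-1]
cv2.imwrite('pics/c1.png',np.hstack([cv2.resize(w,(400,400)),f(s[150:260,180:290])]))
print(ctrl.state()['eef_pos'])
E
```

```text
time: 1.68
eef_pos: [0.4807, 0.2176, 0.2313]
eef_rot: [0.399, -3.111, 0.002]
contact_force: [-0.3, 0.2, 1.1]
finger_gap: 0.0002
finger_force: 0.0
[0.48190895 0.21831647 0.23529866]
```

View pics/c1.png

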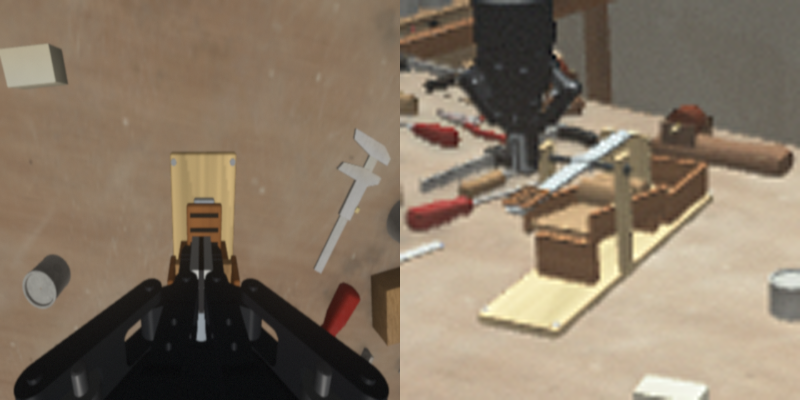

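The wrist view shows the closed tips centred across the thumb plate (tips at about (203,245), plate at (204,225)), and the scene view shows them just above it. Next I'll press down.

```bash
python3 -m pendant '[[[0,0,0.15,0,0,0,1],[0,0,0.22,0,0,0,1],[0,0,0.29,0,0,0,1],[0,0,0.36,0,0,0,1],[0,0,0.43,0,0,0,1],[0,0,0.48,0,0,0,1],[0,0,0.53,0,0,0,1],[0,0,0.56,0,0,0,1],[0,0,0.56,0,0,0,1]]]'
python3 - <<'E'
from rig import optics,ctrl
import cv2,numpy as np
f=lambda a:cv2.resize(a,(400,400),interpolation=cv2.INTER_CUBIC)
t=optics.get_image('top')['color'][:,:,::-1];s=optics.get_image('scene')['color'][:,:,::-1]
cv2.imwrite('pics/c2.png',np.hstack([f(t[110:250,130:270]),f(s[150:260,180:290])]))
x=ctrl.state();print(x['eef_pos'],x['contact_force'])
E
```

```text
time: 2.53
eef_pos: [0.4817, 0.2176, 0.1654]
eef_rot: [0.401, -3.116, 0.0]
contact_force: [1.0, 1.2, 4.5]
finger_gap: 0.0002
finger_force: 2.1
[0.48154705 0.2175861  0.16600454] [-1.08492965 -0.4538025   4.6719073 ]
```

View pics/c2.png

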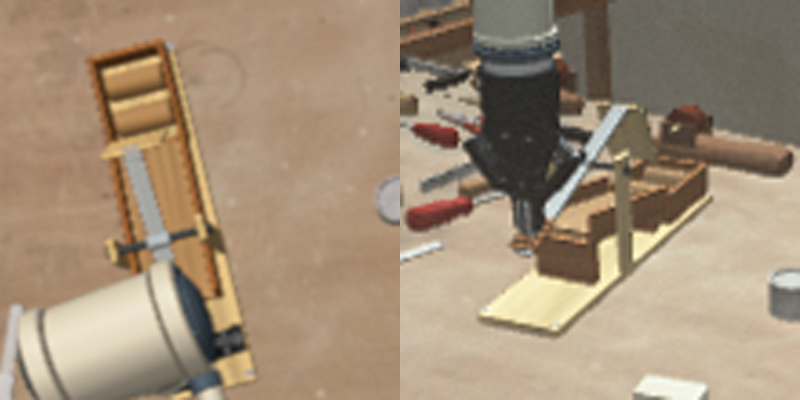

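Both dowels are in the tray (zoom (130,75) and (140,112)) and the gate is up. I'll hold for another 0.7 s, then ease off slowly.

```bash
python3 -m pendant '[[[0,0,0,0,0,0,1],[0,0,0.02,0,0,0,1],[0,0,0.02,0,0,0,1],[0,0,0.02,0,0,0,1],[0,0,0.02,0,0,0,1],[0,0,0.02,0,0,0,1],[0,0,0.02,0,0,0,1],[0,0,0.02,0,0,0,1]]]'
python3 - <<'E'
from h import *
from rig import optics
import cv2
d=optics.get_image('top');f=cv2.cvtColor(d['color'],cv2.COLOR_RGB2BGR)
P=np.array([.482,.217]);a=np.array([np.cos(.255),np.sin(.255)])
for q in((130,75),(140,112)):
    x=ray(d,(130+q[0]*.35,110+q[1]*.35),.04)[:2]-P; print('chute x,y',x@a-.115,x@[-a[1],a[0]])
cv2.imwrite('pics/c3.png',cv2.resize(f[110:250,130:270],(400,400),interpolation=cv2.INTER_CUBIC))
E
python3 -m pendant '[[[0,0,-0.08,0,0,0,1],[0,0,-0.16,0,0,0,1],[0,0,-0.24,0,0,0,1],[0,0,-0.32,0,0,0,1],[0,0,-0.4,0,0,0,1],[0,0,-0.48,0,0,0,1],[0,0,-0.6,0,0,0,1],[0,0,-0.8,0,0,0,1],[0,0,-1,0,0,0,1],[0,0,-1,0,0,0,1],[0,0,-1,0,0,0,1]]]'
python3 -m pendant '[[[0.8,0,-0.5,0,0,0,1],[0.8,0,-0.5,0,0,0,1],[0.8,0,-0.5,0,0,0,1],[0.8,0,-0.5,0,0,0,1],[0.8,0,-0.5,0,0,0,1],[0.8,0,-0.5,0,0,0,1]]]'
python3 - <<'E'
from rig import optics,ctrl
import cv2,numpy as np
f=lambda a:cv2.resize(a,(400,400),interpolation=cv2.INTER_CUBIC)
t=optics.get_image('top')['color'][:,:,::-1];s=optics.get_image('scene')['color'][:,:,::-1]
cv2.imwrite('pics/c4.png',np.hstack([f(t[110:250,130:270]),f(s[150:260,180:290])]))
x=ctrl.state();print(x['eef_pos'],x['contact_force'])
E
```

```text
time: 3.3
eef_pos: [0.4818, 0.2177, 0.1638]
eef_rot: [-0.401, 3.115, -0.0]
contact_force: [0.5, -0.7, 5.1]
finger_gap: 0.0001
finger_force: 2.2
chute x,y 0.19110529857459613 0.0019022284775583817
chute x,y 0.1499294699882171 0.0010486933111340012
time: 4.27
eef_pos: [0.4823, 0.2179, 0.2858]
eef_rot: [-0.401, 3.112, 0.001]
contact_force: [-0.2, 0.9, -1.3]
finger_gap: -0.0004
finger_force: 0.0
time: 4.77
eef_pos: [0.3891, 0.1934, 0.3421]
eef_rot: [0.401, -3.115, 0.001]
contact_force: [1.0, -0.4, 0.1]
finger_gap: 0.0001
finger_force: 0.0
[0.38930297 0.19342944 0.34137773] [-0.76735912  0.03008717 -0.42966337]
```

View pics/c4.png

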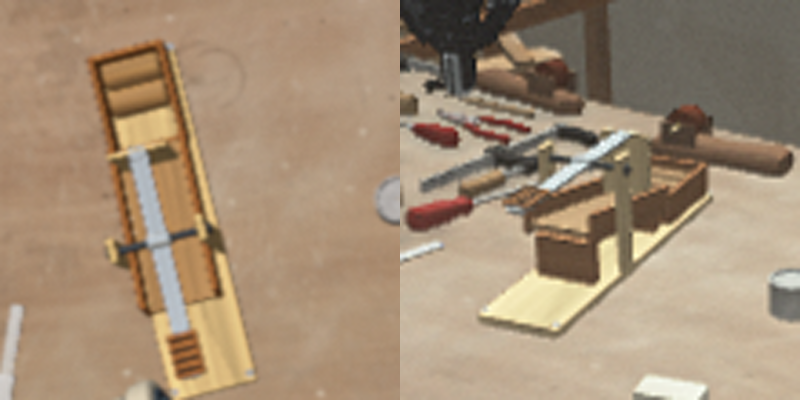

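The final view shows both dowels against the tray's far wall (zoom (133,70) and (138,97)), the gate shut at (142,152), and the plate back up with the arm clear. I'll wait briefly for the dowels to settle, then hand in.

```bash
python3 -m pendant '[[[0,0,0,0,0,0,1],[0,0,0,0,0,0,1],[0,0,0,0,0,0,1],[0,0,0,0,0,0,1],[0,0,0,0,0,0,1],[0,0,0,0,0,0,1],[0,0,0,0,0,0,1],[0,0,0,0,0,0,1],[0,0,0,0,0,0,1],[0,0,0,0,0,0,1],[0,0,0,0,0,0,1],[0,0,0,0,0,0,1]]]'
python3 -c "from rig import order;print(order.hand_in())"
```

```text
time: 5.87
eef_pos: [0.3888, 0.1934, 0.3435]
eef_rot: [-0.401, 3.116, 0.0]
contact_force: [0.0, 0.0, -0.3]
finger_gap: -0.0
finger_force: 0.0
the job is handed in; nothing more can be done
None
```

Handed in at about 5.9 s: in the last pictures both thick dowels lie in their tray (left chute) with its gate shut again, and I never moved the arm near the thin chute or touched the bystanders; the hand-in call returned no verdict.

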